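Find the socket that fits the nut in a sensor head

TASK

Lever open the cover of the sensor head that stands on the green mat, with the blade of the red screwdriver under its lip, swing the cover back past upright, and lay the screwdriver down on the worktop. The nut inside needs retightening: find the one of the three sockets that fits it (the smallest that goes on), trying as many as you need and never leaning hard on the nut, and leave the others upright in the tray. Finish while still gripping the socket that fits, fully home on the nut, with the cover open, the other two heads shut and the other things on the bench where they were.

Things in the scene. Friction and masses are not known exactly. Their poses are not given: they have to be found in the camera images.
- mat_center (a point): Centre (underside) of the thin green mat, 150 x 150 x 1.5 mm. The head to work on stands at its middle; the other two of the three like blue sensor heads stand at the back. A head: round steel foot 100 mm wide, bowl 80 mm wide, rim 100 mm above the worktop, under a hinged blue cover 80 mm wide, 18 mm tall (top at 118 mm). Plugged cable gland on its +y side, to 62 mm from the axis at 83 mm height.
- head_a_nut (a point): Head A, middle of the nut's seat: washer face on the bowl's axis, 98 mm above the worktop, 2 mm below the rim. Hex nut 11 mm tall stands on it (chamfered), stud 3 mm more; nothing else in the 72 mm wide bowl rises above the rim. z up, +x to the hinge, -x to the pry lip; two nut flats face +-y. The nuts are 13, 17 and 21 mm across flats, one size per head; which is where must be seen or tried.
- head_b_nut (a point): Head B, same point and axes. All covers: the pry lip is a tongue on the cover's -x side, 24 mm wide, 6 mm thick, out to 55 mm from the axis, underside 106 mm above the worktop when shut. A ledge on the bowl below it, as wide and as far out, top at 95 mm, leaves a gap 11 mm high and 15 mm deep for a blade, which can lever on the ledge.
- head_c_nut (a point): Head C, same point and axes. All nuts are fixed and do not turn.
- cover_a (a joint): Hinge of head A's cover, rad: 0 shut, grows as the lip side swings up, stop at 2.3, well past upright (1.57). Stiff: about 1 N at the lip moves it and it stays where it is left. Hinge line parallel to the head's y, 46 mm from its axis on the +x side, 104 mm above the worktop. The open cover's underside is hollow, 13 mm deep, wall 4 mm.
- cover_b (a joint): The same for head B's cover.
- cover_c (a joint): The same for head C's cover.
- screwdriver_grip (a point): Flat screwdriver, red handle, 181 mm long, lying on the worktop; its steel shank, 6 mm wide and 5 mm thick, on the handle's axis, points along this frame's -y. Point on the axis inside the handle (24 mm wide, reaching 60 mm from here along +y, 22 mm along -y), 12.5 mm above the worktop, near the centre of mass; the blade's end is 120 mm away along -y (last 9 mm ground to 2.4 mm thick).
- socket_s_mid (a point): Smallest of three steel deep sockets (for a 13 mm nut, 1.6 mm play), upright, mouth down, in any well of the tray. Point on its axis, half-way up, 36 mm above the mouth. 72 mm tall: round body 22 mm wide up to 29 mm, then from 39 mm to the top a hex drive end 20 mm across flats, to be gripped across two flats. z up; two flats of drive end and mouth alike face +-y.
- socket_m_mid (a point): Middle of three steel deep sockets (for a 17 mm nut, 1.6 mm play), upright, mouth down, in any well of the tray. Point on its axis, half-way up, 36 mm above the mouth. 72 mm tall: round body 26 mm wide up to 29 mm, then from 39 mm to the top a hex drive end 20 mm across flats, to be gripped across two flats. z up; two flats of drive end and mouth alike face +-y.
- socket_l_mid (a point): Largest of three steel deep sockets (for a 21 mm nut, 1.6 mm play), upright, mouth down, in any well of the tray. Point on its axis, half-way up, 36 mm above the mouth. 72 mm tall: round body 30 mm wide up to 29 mm, then from 39 mm to the top a hex drive end 20 mm across flats, to be gripped across two flats. z up; two flats of drive end and mouth alike face +-y.
- socket_s_mouth (a point): Centre of the smallest socket's mouth (lower end face), axes as at its middle. All mouths: hex, 22 mm deep, 1.4 mm lead-in. A socket stays on top of a larger nut, goes down over its own nut until this face rests on the washer, and drops loosely over a smaller nut: the smallest that goes down fits. Its flats must be turned to the nut's within 6 degrees (repeats every 60).
- socket_m_mouth (a point): Centre of the middle socket's mouth (lower end face).
- socket_l_mouth (a point): Centre of the largest socket's mouth (lower end face).
- tray_center (a point): Red socket tray, 172 x 58 x 20 mm with a 188 x 74 x 6 mm foot, fixed: centre of the middle well's floor, 6 mm above the worktop. Three round wells 35 mm wide, 14 mm deep, in a row along the tray's x at -54, 0 and +54 mm; any socket may stand in any of them.
- bottle_2: Bystander: brown glass jar with white lid, 52 mm wide, 78 mm tall. Origin at its underside.
- beaker: Bystander: empty glass beaker, 66 mm wide, 80 mm tall. Origin at its underside.
- tape_1: Bystander: roll of black tape, 62 mm wide, 19 mm tall. Origin at its underside.
- spanner: Bystander: open-ended spanner, 157 mm long, lying flat. Origin at its underside.
- torch: Bystander: small black torch, 106 mm long, lying. Origin at its underside.
- tape_2: Bystander: roll of cream tape, 94 mm wide, 25 mm tall. Origin at its underside.
- loupe: Bystander: black eye loupe, 43 mm wide, 30 mm tall. Origin at its underside.
Not all that is in view belongs to the job. Leave any turquoise or yellow look-alike of the part that bears socket_l_mid alone.

How it is judged:
On the way, in this order (a step that is already met when the one before it is completed fails the run):
1. the screwdriver's blade has levered up the cover of the head on the mat (lifted at least 0.2 rad while the screwdriver bears on it) (((horizontal distance between head_a_nut and mat_center below 0.05 m and value of joint cover_a above 0.2 rad and contact force between screwdriver and cover_a above 0.1 N) or (horizontal distance between head_b_nut and mat_center below 0.05 m and value of joint cover_b above 0.2 rad and contact force between screwdriver and cover_b above 0.1 N) or (horizontal distance between head_c_nut and mat_center below 0.05 m and value of joint cover_c above 0.2 rad and contact force between screwdriver and cover_c above 0.1 N))), for 0.05 s.
2. its cover is swung back past upright (((horizontal distance between head_a_nut and mat_center below 0.05 m and value of joint cover_a above 1.55 rad) or (horizontal distance between head_b_nut and mat_center below 0.05 m and value of joint cover_b above 1.55 rad) or (horizontal distance between head_c_nut and mat_center below 0.05 m and value of joint cover_c above 1.55 rad))), for 0.2 s.
3. the screwdriver lies released on the worktop (height (world z) of screwdriver_grip below 0.022 m and contact force between screwdriver and the fingers below 0.1 N and linear speed of screwdriver below 0.03 m/s), for 0.2 s.
4. the socket that fits is fully home on the nut (((horizontal distance between head_a_nut and mat_center below 0.05 m and distance between socket_s_mouth and head_a_nut below 0.0035 m and angle between socket_s_mouth's own z axis and vertical below 0.07 rad) or (horizontal distance between head_b_nut and mat_center below 0.05 m and distance between socket_m_mouth and head_b_nut below 0.0035 m and angle between socket_m_mouth's own z axis and vertical below 0.07 rad) or (horizontal distance between head_c_nut and mat_center below 0.05 m and distance between socket_l_mouth and head_c_nut below 0.0035 m and angle between socket_l_mouth's own z axis and vertical below 0.07 rad))), for 0.2 s.
At the end, for the whole second after the job is handed in: Socket matching the nut of the head on the mat gripped (over 3 N), upright, mouth within 3.5 mm of the nut seat; its cover beyond 1.5 rad; the other sockets released upright in the tray (within 5 mm of well-floor level, 0.15 rad); screwdriver released, lying on the worktop (all of step 3 and ((horizontal distance between head_a_nut and mat_center below 0.05 m and distance between socket_s_mouth and head_a_nut below 0.0035 m and angle between socket_s_mouth's own z axis and vertical below 0.07 rad and value of joint cover_a above 1.5 rad and contact force between the fingers and socket_s above 3 N and x of socket_m_mouth in the frame of tray_center between -0.075 and 0.075 m and y of socket_m_mouth in the frame of tray_center between -0.02 and 0.02 m and z of each of socket_m_mouth, socket_l_mouth in the frame of tray_center below 0.005 m and angle between each of socket_m_mouth, socket_l_mouth's own z axis and vertical below 0.15 rad and contact force between each of socket_m, socket_l and the fingers below 0.2 N and x of socket_l_mouth in the frame of tray_center between -0.075 and 0.075 m and y of socket_l_mouth in the frame of tray_center between -0.02 and 0.02 m) or (horizontal distance between head_b_nut and mat_center below 0.05 m and distance between socket_m_mouth and head_b_nut below 0.0035 m and angle between socket_m_mouth's own z axis and vertical below 0.07 rad and value of joint cover_b above 1.5 rad and contact force between the fingers and socket_m above 3 N and x of socket_s_mouth in the frame of tray_center between -0.075 and 0.075 m and y of socket_s_mouth in the frame of tray_center between -0.02 and 0.02 m and z of each of socket_s_mouth, socket_l_mouth in the frame of tray_center below 0.005 m and angle between each of socket_s_mouth, socket_l_mouth's own z axis and vertical below 0.15 rad and contact force between each of socket_s, socket_l and the fingers below 0.2 N and x of socket_l_mouth in the frame of tray_center between -0.075 and 0.075 m and y of socket_l_mouth in the frame of tray_center between -0.02 and 0.02 m) or (horizontal distance between head_c_nut and mat_center below 0.05 m and distance between socket_l_mouth and head_c_nut below 0.0035 m and angle between socket_l_mouth's own z axis and vertical below 0.07 rad and value of joint cover_c above 1.5 rad and contact force between the fingers and socket_l above 3 N and x of socket_s_mouth in the frame of tray_center between -0.075 and 0.075 m and y of socket_s_mouth in the frame of tray_center between -0.02 and 0.02 m and z of each of socket_s_mouth, socket_m_mouth in the frame of tray_center below 0.005 m and angle between each of socket_s_mouth, socket_m_mouth's own z axis and vertical below 0.15 rad and contact force between each of socket_s, socket_m and the fingers below 0.2 N and x of socket_m_mouth in the frame of tray_center between -0.075 and 0.075 m and y of socket_m_mouth in the frame of tray_center between -0.02 and 0.02 m))); the arm keeps its last pose, push and grip.
It fails at once if a socket is pressed on head_a with more than 50 N (contact force between any of socket_s, socket_m, socket_l and head_a above 50 N).
It fails at once if a socket is pressed on head_b with more than 50 N (contact force between any of socket_s, socket_m, socket_l and head_b above 50 N).
It fails at once if a socket is pressed on head_c with more than 50 N (contact force between any of socket_s, socket_m, socket_l and head_c above 50 N).
It fails at once if the cover of a head off the mat is opened (beyond 0.15 rad) ((not (horizontal distance between head_a_nut and mat_center below 0.05 m) and value of joint cover_a above 0.15 rad) or (not (horizontal distance between head_b_nut and mat_center below 0.05 m) and value of joint cover_b above 0.15 rad) or (not (horizontal distance between head_c_nut and mat_center below 0.05 m) and value of joint cover_c above 0.15 rad)).
It fails at once if a bystander is moved more than 30 mm (distance of any of bottle_2, beaker, tape_1, spanner, torch, tape_2, loupe from where it was at the start of the episode above 0.03 m).
It also fails if it takes over 72 s, if anything falls off the work surface, if the arm or the gripper's body presses on something with over 40 N, if the wrist force passes 120 N, or if a joint passes its speed limit or range.

ROBOT

A 6-joint arm with a two-finger parallel gripper is mounted at the origin on a cart in front of the work surface, level with it; the furniture and walls round the work are solid. World frame = base frame: x ahead of the robot, y to its left, z up, the work surface at z = 0. Lengths are in m, angles in rad, forces in N, time in s.
With the tool pointing down it reaches from about 0.425 to 0.925 m from the base axis. Payload 12.5 kg.
Tool frame: the origin (TCP) lies at the very end of the fingers, on their centre line; the grasp point (between the pads) lies 19 mm behind it (ctrl.grip_depth is the z of the grasp point in the tool frame, in m); z points along the fingers, y is the line along which they close (so a half turn about z gives the same grasp; the last joint's range is limited). The gripper opens to 85 mm and grips with 20 to 120 N. Pads are 22 mm wide; open, the fingers measure 114 mm over their backs; the gripper's body (76 mm by 85 mm) begins 54 mm behind the grasp point. The pads swing forward as they close: fully open they stand 13 mm farther back than shut.
Start: joints at [1.078, 0.491, 1.559, -0, 1.092, -0.106], TCP at [0.236, 0.579, 0.2] pointing down, gripper open.
Joint ranges: [-3.1, 3.1], [-0.84, 2.19], [0.05, 2.79], [-1.13, 4.28], [0.06, 2.93], [-2.69, 2.69]. Speed limits (rad/s): [2.22, 2.22, 2.79, 3.14, 3.14, 3.14].

INTERFACE

Orientations are given as [roll, pitch, yaw] about the fixed x, y, z axes, in that order (R = Rz(yaw) Ry(pitch) Rx(roll)).
In Python, from rig import ctrl gives the robot as it stands.
- The arm moves only by the tool apply_moves, never from a script. Its argument "commands" is a list of rows, each an object of numbers: "tx", "ty", "tz": the shift along the world's x, y, z in cm; "ax", "ay", "az": the turn, a rotation vector about the world's x, y, z in rad; "gripper": the closure, from -1 (fully open) to 1 (shut). In form: [{"tx": .., "ty": .., "tz": .., "ax": .., "ay": .., "az": .., "gripper": ..}, ...]. A call has 1 to 12 rows; each row is the pose to reach, as a shift and turn from the pose commanded when the call began; what a row does not reach only later rows make up. A row lasts 1/8 s, in which the tool goes at most 62.5 mm and 10.7 degrees, less where a joint would pass 70% of its speed; a pose out of reach is approached as far as the arm can. A call with a gripper value outside its range is refused whole. The fingers move at their own pace and stop on an object; the grip force is fixed at half the most. Time passes only in rows, so rows that repeat a pose let the fingers close. It gives the time, the measured TCP pose, the force, the opening and the grip force at its end, in the units of the state.
- ctrl.observe(): the state, without advancing time (a new reading comes with each control period).
- ctrl.camera(name): name is "scene" or "top"; returns a dict with "image" (384x512x3 uint8, red, green, blue), "z_map" (384x512 float32, m along the optical axis (not along the pixel's ray), 0 where there is no reading), "mtx" (3x3 intrinsics, pixels), "pose" (4x4, takes a point from camera to world coordinates). Camera axes: x right, y down, z forward; pixel columns grow to the right and rows downward; lengths in m; the calibration is good to about 2 mm. A picture is of the moment at which its call begins.
- ctrl.close_job(): hands the job in; it is judged then, once.
Trained networks look in the newest picture that a camera, given by its name, has taken for a name from the list of things; names that differ only in an ending like _2 or _b are one class to them, and where a whole thing is asked for, a point or a joint stands for the part that bears it (a point fixed in the world has none). Each returns a list of dicts, best first, with "confidence" (0 to 1); they miss things now and then, are a little off and sometimes report something else, mostly with a low value. They report only what shows in the picture. A call takes as long as a camera call. They do not tell look-alikes from the thing itself.
- ctrl.silhouettes(query, camera): "mask" (384x512 bool, what is visible of it).
- ctrl.landmark_of(query, camera): "xyz" ([x, y, z] in m, in the coordinates of the camera as it stood for that picture, good to about 4 mm: a listed point, or the origin of a listed thing).
The state is a dict: "clock": time; "qpos": joint angles; "qd": joint speeds; "effort": joint torques, N m; "ee_pos": TCP position; "orientation": TCP orientation; "wrist_force": force on the tool from outside, world axes, zero at the start; "ft_torque": the same for the moment, N m; "gripper_width": finger opening in m; "finger_force": force on a finger pad.
Only numpy, scipy, OpenCV 4.12 (cv2) and the standard library are available. Lean on these libraries where they do the work, as an engineer would, in place of code of your own. Each camera call takes 0.05 s, during which the arm holds its last target. There are 200 camera calls.

## Working session

There is one attempt and no reset: what is moved stays moved. The work goes in short steps, Python scripts to look and compute and a tool call to move; the robot and the scene stay as the last step left them, time stands still between calls to the robot, and variables do not carry over. Pictures are saved under pics/ and viewed, at most 10 in all, crops included, and the job is handed in when it is done.

Besides the shell and the picture viewer there is one more tool, called after "Emit:" as name(argument=value, ...), one argument or row to a line, values as JSON. apply_moves: Moves the arm, as the interface text tells. Its arguments: {"type":"object","properties":{"commands":{"type":"array","items":{"type":"object","properties":{"tx":{"type":"number"},"ty":{"type":"number"},"tz":{"type":"number"},"ax":{"type":"number"},"ay":{"type":"number"},"az":{"type":"number"},"gripper":{"type":"number"}}}}},"required":["commands"]}

```bash
mkdir -p pics; ls
cat > h.py <<'E'
import numpy as np, cv2
from rig import ctrl
def w(cam,p): 
    return (cam["pose"]@np.r_[p,1])[:3]
def px(cam,P):
    q=np.linalg.inv(cam["pose"])@np.r_[P,1]; u=cam["mtx"]@q[:3]; return (u[:2]/u[2]).round().astype(int)
def cloud(cam):
    z=cam["z_map"];v,u=np.mgrid[:z.shape[0],:z.shape[1]];K=cam["mtx"]
    P=np.stack([(u-K[0,2])/K[0,0]*z,(v-K[1,2])/K[1,1]*z,z],-1)
    return P@cam["pose"][:3,:3].T+cam["pose"][:3,3]
def save(img,name): cv2.imwrite(name,cv2.cvtColor(img,cv2.COLOR_RGB2BGR))
E
python3 - <<'E'
from h import *
ims=[]
for n in("scene","top"):
    c=ctrl.camera(n); ims.append(c["image"]); print(n,c["pose"].round(3).tolist(),c["mtx"].round(0).tolist())
    for q in "mat_center head_a_nut screwdriver_grip socket_s_mid socket_m_mid socket_l_mid tray_center bottle_2 beaker tape_1 spanner torch loupe".split():
        for d in ctrl.landmark_of(q,n)[:5]:
            P=w(c,d["xyz"]); print(q,round(d["confidence"],2),P.round(3),px(c,P))
save(cv2.resize(ims[0],(800,600)),"pics/s1.png");save(cv2.resize(ims[1],(800,600)),"pics/t1.png")
print(ctrl.observe(), ctrl.grip_depth)
E
```

```text
pics
scene [[0.874, -0.335, 0.352, 0.178], [-0.486, -0.63, 0.606, -0.765], [0.018, -0.701, -0.713, 0.915], [0.0, 0.0, 0.0, 1.0]] [[398.0, 0.0, 253.0], [0.0, 398.0, 185.0], [0.0, 0.0, 1.0]]
mat_center 0.64 [0.59  0.115 0.002] [228 170]
head_a_nut 0.78 [0.59  0.115 0.099] [227 147]
head_a_nut 0.43 [ 0.419 -0.27   0.041] [235 272]
screwdriver_grip 0.58 [ 0.49  -0.03   0.013] [220 207]
socket_s_mid 0.71 [ 0.527 -0.249  0.038] [268 250]
socket_m_mid 0.63 [0.768 0.015 0.095] [292 149]
socket_m_mid 0.58 [ 0.423 -0.268  0.041] [236 271]
socket_l_mid 0.74 [ 0.477 -0.26   0.039] [253 260]
socket_l_mid 0.56 [ 0.328 -0.234  0.036] [197 277]
tray_center 0.57 [ 0.476 -0.261  0.002] [253 269]
bottle_2 0.83 [ 0.648  0.355 -0.004] [213 127]
beaker 0.79 [0.669 0.25  0.001] [231 140]
tape_1 0.86 [ 0.54  -0.468  0.001] [318 323]
spanner 0.57 [ 0.399  0.132 -0.002] [173 186]
torch 0.9 [ 0.391 -0.455 -0.001] [262 348]
loupe 0.53 [ 0.337 -0.342 -0.003] [219 318]
loupe 0.22 [ 0.399  0.136 -0.003] [172 186]
top [[-0.027, -0.997, 0.074, 0.476], [-1.0, 0.027, 0.002, -0.041], [-0.004, -0.074, -0.997, 1.467], [0
[... 1030 characters left out ...]
-0.005] [348 267]
{'clock': 1.4, 'qpos': array([ 1.07840056e+00,  4.90894605e-01,  1.55890159e+00,  3.96008677e-07,
        1.09167577e+00, -1.05569613e-01]), 'qd': array([-0.00025801,  0.00028686, -0.00053698,  0.00045214,  0.00119001,
        0.00035642]), 'effort': array([ 4.34951335e-05, -6.18265772e+01, -2.61857074e+01, -2.72960483e-05,
        2.71454155e-04,  1.65967924e-05]), 'ee_pos': array([0.23575498, 0.57885725, 0.19972975]), 'orientation': array([3.14147260e+00, 1.23681435e-05, 2.75476632e+00]), 'wrist_force': array([-0.83331234, -0.60373545,  0.3717102 ]), 'ft_torque': array([0.02292354, 0.03603704, 0.02250662]), 'finger_force': 0.0, 'gripper_width': 0.0855713645751045} -0.0187
```

View pics/s1.png

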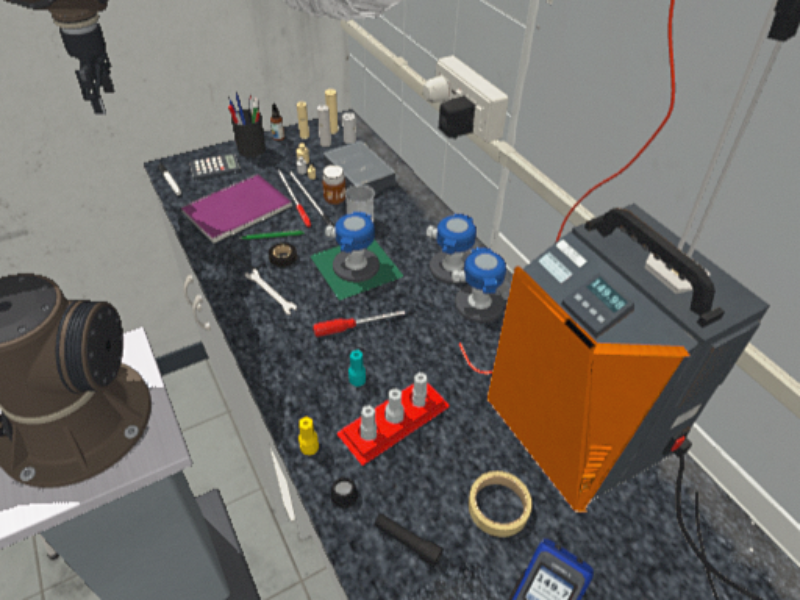

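View pics/t1.png

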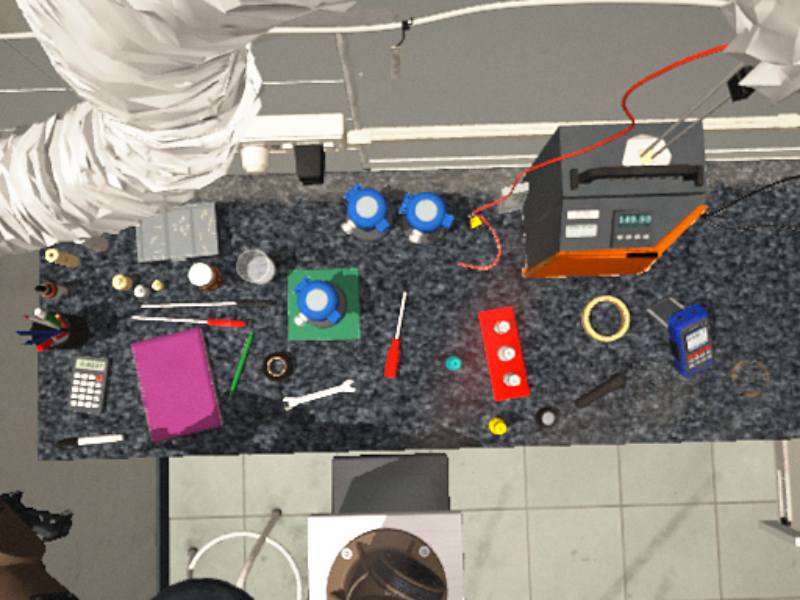

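The scene view shows the head on the mat at (355,235), two others behind it, a red screwdriver at (340,325), and the tray at (393,415) with grey sockets. The turquoise (357,368) and yellow (308,437) look-alikes stand apart from it. The top view agrees: the thicker red screwdriver is at (395,350), and the thin red-handled tool at (225,322) has a slim handle, so it is not the one meant. Next I'll enlarge the head, screwdriver and sockets to confirm.

Run:
```python
from h import *
t=ctrl.camera("top");s=ctrl.camera("scene")
def cr(i,x,y,r,k): 
    return cv2.resize(i[y-r:y+r,x-r:x+r],(k,k),interpolation=cv2.INTER_CUBIC)
a=np.hstack([cr(t["image"],205,192,32,400),cr(s["image"],228,150,32,400)])
b=np.hstack([cr(t["image"],254,215,35,200),cr(s["image"],232,206,35,200),cr(t["image"],323,226,35,200),cr(s["image"],253,262,35,200)])
save(np.vstack([a,b]),"pics/c1.png")
for c,n in((t,"top"),(s,"scene")):
    P=cloud(c)
    # cover top points
    m=(abs(P[...,0]-.59)<.06)&(abs(P[...,1]-.114)<.06)
    for lo,hi in((.112,.125),(.09,.112)):
        q=P[m&(P[...,2]>lo)&(P[...,2]<hi)]
        if len(q)>5:
            (ctr,r)=cv2.minEnclosingCircle(q[:,:2].astype(np.float32)); print(n,lo,len(q),q.mean(0).round(4),ctr,r)
    for d in ctrl.silhouettes("screwdriver_grip",n)[:3]:
        q=P[d["mask"]];q=q[(q[:,2]<.06)&(q[:,2]>-.02)]; mu=q.mean(0);u=np.linalg.svd(q-mu,full_matrices=False)[2][0]; e=(q-mu)@u
        print("sd",d["confidence"],mu.round(3),u.round(3),(mu+u*e.min()).round(3),(mu+u*e.max()).round(3))
```

```text
top 0.112 490 [0.5856 0.1161 0.1168] (0.5840208530426025, 0.11550217866897583) 0.052737947553396225
top 0.09 166 [0.5838 0.1241 0.1054] (0.582513689994812, 0.12002257257699966) 0.05485536530613899
sd 0.7 [ 0.474 -0.027  0.019] [-0.975  0.202  0.097] [ 0.592 -0.052  0.007] [ 0.432 -0.019  0.023]
scene 0.112 292 [0.5856 0.1101 0.1165] (0.587211012840271, 0.10689837485551834) 0.04944382607936859
scene 0.09 213 [0.5745 0.0959 0.1024] (0.5832306742668152, 0.11600308120250702) 0.05546176806092262
sd 0.68 [ 0.469 -0.033  0.017] [-0.985  0.137  0.105] [ 0.519 -0.04   0.012] [ 0.43  -0.028  0.021]
```

View pics/c1.png

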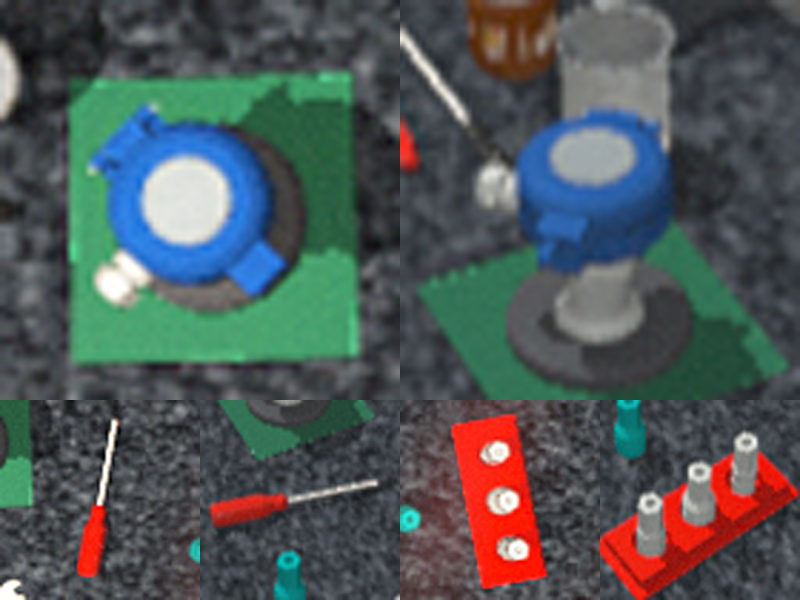

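The crop confirms the head on the mat: hinge up-left at (125,140), gland down-left, pry lip down-right at (257,268), so the lip points about (-0.69,-0.72) in the world. The screwdriver and the three grey sockets in the tray are also clear. The turquoise and yellow sockets stand outside the tray, so I'll leave those alone.

Run:
```python
from h import *
C={n:ctrl.camera(n) for n in("top","scene")}
for n,c in C.items():
    P=cloud(c);I=c["image"].astype(int)
    m=(abs(P[...,0]-.59)<.075)&(abs(P[...,1]-.114)<.075)&(P[...,2]>.09)&(P[...,2]<.13)
    blue=m&(I[...,2]>I[...,0]+50)
    white=m&(abs(I[...,2]-I[...,0])<40)&(P[...,2]>.112)
    w0=P[white];ctr,r=cv2.minEnclosingCircle(w0[:,:2].astype(np.float32));print(n,"disc",ctr,r,len(w0),w0.mean(0))
    c0=np.array(ctr)
    q=P[blue];d=q[:,:2]-c0;R=np.hypot(*d.T);A=np.degrees(np.arctan2(d[:,1],d[:,0]))
    for lo,hi in((-170,-100),(10,80)):
        k=(R>.046)&(A>lo)&(A<hi);print(lo,k.sum(),A[k].mean().round(1),R[k].max().round(3),q[k].mean(0).round(3))
    for d in ctrl.landmark_of("head_a_nut",n)[:4]:print("nut",d["confidence"],w(c,d["xyz"]).round(4))
    # mat mask corners & tray
    for Q in("mat_center","tray_center"):
        if Q=="mat_center": k=(I[...,1]>I[...,0]+25)&(I[...,1]>I[...,2]+15)&(abs(P[...,0]-.59)<.13)&(abs(P[...,1]-.114)<.13)
        else: k=(I[...,0]>150)&(I[...,1]<60)&(abs(P[...,0]-.475)<.12)&(abs(P[...,1]+.26)<.09)&(P[...,2]<.03)
        print(Q,cv2.minAreaRect(P[k][:,:2].astype(np.float32)))
    for x,y in((.528,-.248),(.475,-.261),(.422,-.268)):
        k=(abs(P[...,0]-x)<.022)&(abs(P[...,1]-y)<.022)
        for lo,hi in((.024,.034),(.06,.09)):
            q=P[k&(P[...,2]>lo)&(P[...,2]<hi)]
            if len(q)>4: print("sock",x,lo,len(q),q.mean(0).round(4),cv2.minEnclosingCircle(q[:,:2].astype(np.float32)))
    for Q in("socket_s_mid","socket_m_mid","socket_l_mid"):
        for d in ctrl.landmark_of(Q,n): print(Q,round(d["confidence"],2),w(c,d["xyz"]).round(3))
```

```text
top disc (0.5793586373329163, 0.12134939432144165) 0.02996252104640007 152 [0.58727175 0.11678902 0.11825851]
-170 23 -124.5 0.054 [0.551 0.08  0.109]
10 37 31.7 0.058 [0.621 0.147 0.108]
nut 0.94 [0.5874 0.1117 0.0935]
mat_center ((0.5886619091033936, 0.11632461845874786), (0.15244126319885254, 0.15325090289115906), 89.89629364013672)
tray_center ((0.4754635691642761, -0.259061336517334), (0.1897464245557785, 0.07667198032140732), 9.06338882446289)
sock 0.528 0.024 5 [ 0.5271 -0.2454  0.0254] ((0.5257196426391602, -0.24897095561027527), 0.02269660122692585)
sock 0.528 0.06 42 [ 0.5271 -0.2485  0.0745] ((0.5274812579154968, -0.2484813928604126), 0.010815850459039211)
sock 0.475 0.024 13 [ 0.4761 -0.2529  0.0284] ((0.47400814294815063, -0.2581292390823364), 0.027083998546004295)
sock 0.475 0.06 41 [ 0.4739 -0.2568  0.0755] ((0.47388768196105957, -0.25717246532440186), 0.010626943781971931)
sock 0.422 0.024 10 [ 0.429  -0.268   0.0274] ((0.4251324236392975, -0.26926642656326294), 0.022880919277668)
sock 0.422 0.06 40 [ 0.4207 -0.2652  0.075 ] ((0.42102307081222534, -0.2662199139595032)
[... 900 characters left out ...]
95619678)
sock 0.475 0.024 25 [ 0.4679 -0.269   0.029 ] ((0.47053688764572144, -0.2648654580116272), 0.013384141959249973)
sock 0.475 0.06 73 [ 0.4728 -0.2623  0.0733] ((0.4736681282520294, -0.26071321964263916), 0.01072740275412798)
sock 0.422 0.024 20 [ 0.4165 -0.2763  0.0296] ((0.418826699256897, -0.271395742893219), 0.011633039452135563)
sock 0.422 0.06 82 [ 0.4193 -0.2702  0.0731] ((0.4197005033493042, -0.2683989405632019), 0.011289653368294239)
socket_s_mid 0.43 [ 0.527 -0.249  0.039]
socket_s_mid 0.37 [ 0.467  0.218 -0.   ]
socket_m_mid 0.53 [ 0.422 -0.267  0.04 ]
socket_l_mid 0.66 [ 0.326 -0.235  0.038]
socket_l_mid 0.58 [ 0.478 -0.26   0.038]
socket_l_mid 0.51 [ 0.458 -0.156  0.036]
```

Emit:
apply_moves(
  commands=[
    {"tx":25.5,"ty":-61,"tz":-9,"az":0.184,"gripper":-1},
    {"tx":25.5,"ty":-61,"tz":-9,"az":0.184,"gripper":-1},
    {"tx":25.5,"ty":-61,"tz":-9,"az":0.184,"gripper":-1},
    {"tx":25.5,"ty":-61,"tz":-9,"az":0.184,"gripper":-1},
    {"tx":25.5,"ty":-61,"tz":-9,"az":0.184,"gripper":-1},
    {"tx":25.5,"ty":-61,"tz":-9,"az":0.184,"gripper":-1},
    {"tx":25.5,"ty":-61,"tz":-9,"az":0.184,"gripper":-1},
    {"tx":25.5,"ty":-61,"tz":-9,"az":0.184,"gripper":-1},
    {"tx":25.5,"ty":-61,"tz":-9,"az":0.184,"gripper":-1},
    {"tx":25.5,"ty":-61,"tz":-9,"az":0.184,"gripper":-1},
    {"tx":25.5,"ty":-61,"tz":-9,"az":0.184,"gripper":-1},
    {"tx":25.5,"ty":-61,"tz":-9,"az":0.184,"gripper":-1},
  ],
)

```text
validation failed for argument at $.co...
```

Emit:
apply_moves(
  commands=[
    {"tx":25.5,"ty":-61.0,"tz":-9.0,"ax":0.0,"ay":0.0,"az":0.184,"gripper":-1.0},
    {"tx":25.5,"ty":-61.0,"tz":-9.0,"ax":0.0,"ay":0.0,"az":0.184,"gripper":-1.0},
  ],
)

```text
clock: 2.35
ee_pos: [0.2836, 0.4634, 0.1825]
orientation: [3.141, 0.0, 2.943]
wrist_force: [0.9, 0.2, 0.0]
gripper_width: 0.0855
finger_force: 0.0
```

Emit:
apply_moves(
  commands=[
    {"tx":20.7,"ty":-49.4,"tz":-7.2,"az":0.0,"gripper":-1},
    {"tx":20.7,"ty":-49.4,"tz":-7.2,"az":0.0,"gripper":-1},
    {"tx":20.7,"ty":-49.4,"tz":-7.2,"az":0.0,"gripper":-1},
    {"tx":20.7,"ty":-49.4,"tz":-7.2,"az":0.0,"gripper":-1},
    {"tx":20.7,"ty":-49.4,"tz":-7.2,"az":0.0,"gripper":-1},
    {"tx":20.7,"ty":-49.4,"tz":-7.2,"az":0.0,"gripper":-1},
    {"tx":20.7,"ty":-49.4,"tz":-7.2,"az":0.0,"gripper":-1},
    {"tx":20.7,"ty":-49.4,"tz":-7.2,"az":0.0,"gripper":-1},
    {"tx":20.7,"ty":-49.4,"tz":-7.2,"az":0.0,"gripper":-1},
    {"tx":20.7,"ty":-49.4,"tz":-7.2,"az":0.0,"gripper":-1},
  ],
)

```text
validation failed for argument at $.co...
```

Emit:
apply_moves(
  commands=[
    {"tx":20.7,"ty":-49.4,"tz":-7.2,"ax":0.0,"ay":0.0,"az":0.0,"gripper":-1.0},
    {"tx":20.7,"ty":-49.4,"tz":-7.2,"ax":0.0,"ay":0.0,"az":0.0,"gripper":-1.0},
    {"tx":20.7,"ty":-49.4,"tz":-7.2,"ax":0.0,"ay":0.0,"az":0.0,"gripper":-1.0},
    {"tx":20.7,"ty":-49.4,"tz":-7.2,"ax":0.0,"ay":0.0,"az":0.0,"gripper":-1.0},
    {"tx":20.7,"ty":-49.4,"tz":-7.2,"ax":0.0,"ay":0.0,"az":0.0,"gripper":-1.0},
    {"tx":20.7,"ty":-49.4,"tz":-7.2,"ax":0.0,"ay":0.0,"az":0.0,"gripper":-1.0},
    {"tx":20.7,"ty":-49.4,"tz":-7.2,"ax":0.0,"ay":0.0,"az":0.0,"gripper":-1.0},
    {"tx":20.7,"ty":-49.4,"tz":-7.2,"ax":0.0,"ay":0.0,"az":0.0,"gripper":-1.0},
    {"tx":20.7,"ty":-49.4,"tz":-7.2,"ax":0.0,"ay":0.0,"az":0.0,"gripper":-1.0},
    {"tx":20.7,"ty":-49.4,"tz":-7.2,"ax":0.0,"ay":0.0,"az":0.0,"gripper":-1.0},
  ],
)

```text
clock: 3.6
ee_pos: [0.4913, -0.0317, 0.1104]
orientation: [3.142, 0.0, 2.935]
wrist_force: [0.1, 0.3, -0.0]
gripper_width: 0.0852
finger_force: 0.0
```

Emit:
apply_moves(
  commands=[
    {"tx":0.0,"ty":0.0,"tz":-6.0,"ax":0.0,"ay":0.0,"az":0.0,"gripper":-1.0},
    {"tx":0.0,"ty":0.0,"tz":-10.0,"ax":0.0,"ay":0.0,"az":0.0,"gripper":-0.5},
    {"tx":0.0,"ty":0.0,"tz":-10.7,"ax":0.0,"ay":0.0,"az":0.0,"gripper":0.0},
    {"tx":0.0,"ty":0.0,"tz":-10.7,"ax":0.0,"ay":0.0,"az":0.0,"gripper":1.0},
    {"tx":0.0,"ty":0.0,"tz":-10.7,"ax":0.0,"ay":0.0,"az":0.0,"gripper":1.0},
    {"tx":0.0,"ty":0.0,"tz":-10.7,"ax":0.0,"ay":0.0,"az":0.0,"gripper":1.0},
    {"tx":0.0,"ty":0.0,"tz":-10.7,"ax":0.0,"ay":0.0,"az":0.0,"gripper":1.0},
  ],
)

```text
clock: 4.47
ee_pos: [0.4908, -0.0295, 0.0046]
orientation: [3.141, 0.001, 2.939]
wrist_force: [0.1, -0.3, -0.2]
gripper_width: -0.0001
finger_force: 0.0
```

Run:
```python
from h import *
s=ctrl.camera("scene");t=ctrl.camera("top")
def cr(i,x,y,r,k): return cv2.resize(i[y-r:y+r,x-r:x+r],(k,k),interpolation=cv2.INTER_CUBIC)
save(np.hstack([cr(s["image"],225,205,50,400),cr(t["image"],255,215,50,400)]),"pics/g1.png")
for n in("scene","top"):
    for d in ctrl.landmark_of("screwdriver_grip",n)[:3]: 
        c=s if n=="scene" else t
        print(n,d["confidence"],w(c,d["xyz"]).round(3))
```

```text
scene 0.74 [ 0.491 -0.03   0.011]
scene 0.68 [0.765 0.016 0.097]
scene 0.31 [ 0.417 -0.267  0.003]
```

View pics/g1.png

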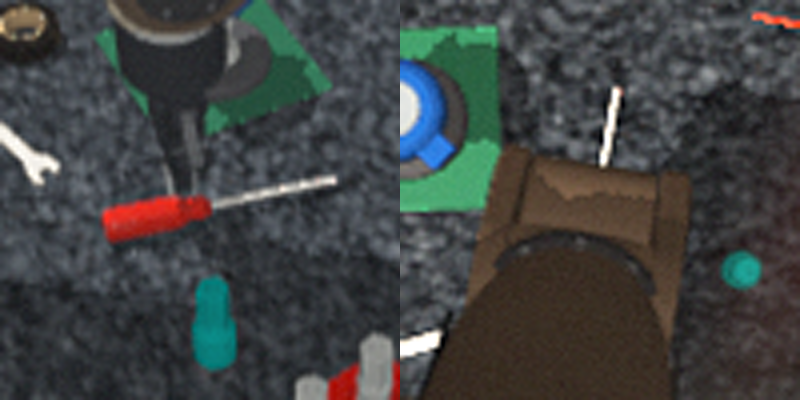

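The view shows the fingers at (190,190), next to or behind the red handle near its neck. The opening reads 0, so I'll check the depth there.

Run:
```python
from h import *
o=ctrl.observe();print(o["gripper_width"],o["finger_force"],o["ee_pos"],o["wrist_force"])
s=ctrl.camera("scene");P=cloud(s);I=s["image"].astype(int)
k=(abs(P[...,0]-.49)<.08)&(abs(P[...,1]+.03)<.08)
red=k&(I[...,0]>120)&(I[...,1]<80)
q=P[red];print("red",len(q),q.min(0),q.max(0))
mu=q.mean(0);A=np.linalg.svd(q-mu,full_matrices=False)[2][0];print(mu,A)
g=k&~red&(P[...,2]>.02)&(P[...,2]<.07)
for z in np.arange(.02,.07,.008):
    q=P[g&(P[...,2]>=z)&(P[...,2]<z+.008)]
    if len(q):print(z.round(3),len(q),q.min(0).round(3),q.max(0).round(3))
sh=k&(I.min(-1)>150)&(P[...,2]<.03);q=P[sh];print("shank",len(q),q.mean(0),q.min(0),q.max(0))
save(cv2.resize(s["image"][180:230,195:265],(784,560),interpolation=cv2.INTER_CUBIC),"pics/g2.png")
```

```text
9.492205348308656e-06 0.0 [ 0.49058223 -0.02945631  0.00401181] [-0.69601477  0.12809896 -0.08224357]
red 201 [ 0.42930718 -0.04495879 -0.0040066 ] [0.51071892 0.00929281 0.03537692]
[ 0.46724223 -0.02966095  0.0169975 ] [-0.98593313  0.15362502  0.06584241]
0.036 6 [ 0.479 -0.043  0.038] [ 0.498 -0.029  0.044]
0.044 13 [ 0.479 -0.045  0.044] [ 0.497 -0.03   0.052]
0.052 13 [ 0.478 -0.045  0.053] [ 0.497 -0.033  0.06 ]
0.06 5 [ 0.478 -0.044  0.06 ] [ 0.489 -0.033  0.066]
0.068 1 [ 0.481 -0.021  0.069] [ 0.481 -0.021  0.069]
shank 25 [ 0.54652747 -0.04145016  0.00937993] [ 0.51218545 -0.05291441 -0.00470896] [ 0.56802247 -0.0268041   0.01633568]
```

View pics/g2.png

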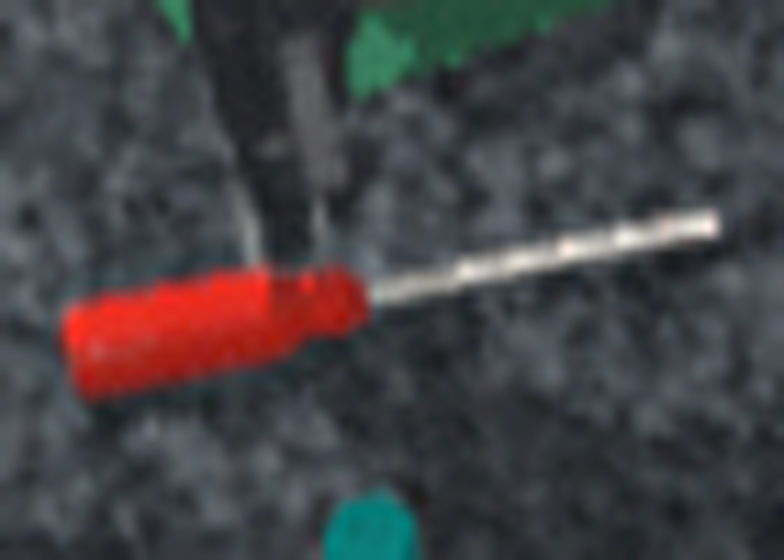

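Emit:
apply_moves(
  commands=[
    {"tx":0.0,"ty":0.0,"tz":4.0,"ax":0.0,"ay":0.0,"az":0.0,"gripper":1.0},
    {"tx":0.0,"ty":0.0,"tz":8.0,"ax":0.0,"ay":0.0,"az":0.0,"gripper":1.0},
  ],
)

```text
clock: 4.97
ee_pos: [0.4902, -0.0294, 0.0845]
orientation: [3.142, -0.001, 2.939]
wrist_force: [0.7, 0.3, 0.8]
gripper_width: 0.0002
finger_force: 0.0
```

Run:
```python
from h import *
s=ctrl.camera("scene");t=ctrl.camera("top")
def cr(i,x,y,r,k): return cv2.resize(i[y-r:y+r,x-r:x+r],(k,k),interpolation=cv2.INTER_CUBIC)
save(np.hstack([cr(s["image"],225,200,50,400),cr(t["image"],255,215,50,400)]),"pics/g3.png")
for d in ctrl.landmark_of("screwdriver_grip","scene")[:2]: print(d["confidence"],w(s,d["xyz"]).round(3))
```

```text
0.68 [ 0.491 -0.029  0.013]
0.25 [0.767 0.016 0.101]
```

View pics/g3.png

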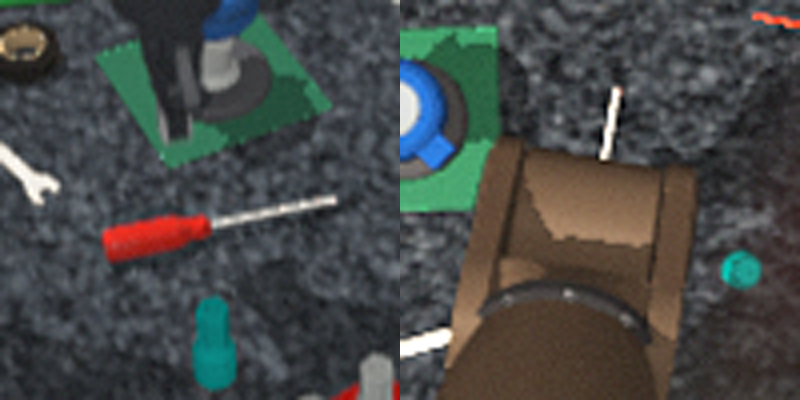

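The view shows the screwdriver untouched at (155,235) and the shut fingertips ending at about (178,140). I'll measure where those fingertips really are.

Run:
```python
from h import *
o=ctrl.observe();e=o["ee_pos"]
s=ctrl.camera("scene");P=cloud(s);I=s["image"].astype(int)
print("tcp",e,px(s,e),"grip pt",px(s,e+[0,0,.0187]),"table below",px(s,[.49,-.029,0]))
k=(abs(P[...,0]-.49)<.06)&(abs(P[...,1]+.03)<.06)&(P[...,2]>.045)&(P[...,2]<.2)
v,u=np.nonzero(k)
for r in range(v.min()+0,v.max()+1)[-20:] if False else sorted(set(v))[-14:]:
    q=P[r,u[v==r]];print(r,u[v==r].min(),u[v==r].max(),q.mean(0).round(3),q[:,1].min().round(3),q[:,1].max().round(3))
```

```text
tcp [ 0.49129678 -0.02956764  0.08535282] [219 190] grip pt [219 185] table below [220 209]
171 213 216 [ 0.478 -0.037  0.172] -0.043 -0.021
172 214 216 [ 0.478 -0.04   0.171] -0.043 -0.034
173 214 216 [ 0.479 -0.038  0.165] -0.044 -0.03
174 214 217 [ 0.474 -0.053  0.177] -0.073 -0.037
175 214 226 [ 0.479 -0.062  0.178] -0.089 -0.025
176 214 225 [ 0.479 -0.068  0.18 ] -0.087 -0.021
177 214 225 [ 0.481 -0.062  0.17 ] -0.079 -0.024
178 215 222 [ 0.481 -0.054  0.159] -0.068 -0.038
179 215 222 [ 0.486 -0.041  0.142] -0.046 -0.034
180 215 222 [ 0.486 -0.041  0.137] -0.046 -0.035
181 215 222 [ 0.486 -0.041  0.133] -0.047 -0.033
182 215 222 [ 0.486 -0.04   0.129] -0.046 -0.033
183 216 222 [ 0.486 -0.043  0.128] -0.046 -0.035
184 216 220 [ 0.486 -0.038  0.119] -0.041 -0.036
```

The shut fingertips really sit about 26 mm above the reported TCP, because the lowest finger pixels are near z 0.112 at a reported 0.085. I'll allow for that and watch the force on the way down.

Emit:
apply_moves(
  commands=[
    {"tx":0.0,"ty":0.0,"tz":-2.0,"ax":0.0,"ay":0.0,"az":0.0,"gripper":-1.0},
    {"tx":0.0,"ty":0.0,"tz":-2.0,"ax":0.0,"ay":0.0,"az":0.0,"gripper":-1.0},
    {"tx":0.0,"ty":0.0,"tz":-2.0,"ax":0.0,"ay":0.0,"az":0.0,"gripper":-1.0},
    {"tx":0.0,"ty":0.0,"tz":-6.0,"ax":0.0,"ay":0.0,"az":0.0,"gripper":-1.0},
    {"tx":0.0,"ty":0.0,"tz":-10.2,"ax":0.0,"ay":0.0,"az":0.0,"gripper":-1.0},
    {"tx":0.0,"ty":0.0,"tz":-10.2,"ax":0.0,"ay":0.0,"az":0.0,"gripper":0.0},
    {"tx":0.0,"ty":0.0,"tz":-10.2,"ax":0.0,"ay":0.0,"az":0.0,"gripper":1.0},
    {"tx":0.0,"ty":0.0,"tz":-10.2,"ax":0.0,"ay":0.0,"az":0.0,"gripper":1.0},
    {"tx":0.0,"ty":0.0,"tz":-10.2,"ax":0.0,"ay":0.0,"az":0.0,"gripper":1.0},
  ],
)

```text
clock: 6.3
ee_pos: [0.4915, -0.0296, -0.0166]
orientation: [3.141, 0.003, 2.939]
wrist_force: [0.1, 2.7, 11.5]
gripper_width: 0.0175
finger_force: 52.4
```

Emit:
apply_moves(
  commands=[
    {"tx":0.0,"ty":0.0,"tz":0.0,"ax":0.0,"ay":0.0,"az":0.0,"gripper":0.0},
    {"tx":0.0,"ty":0.0,"tz":0.0,"ax":0.0,"ay":0.0,"az":0.0,"gripper":0.0},
    {"tx":0.0,"ty":0.0,"tz":-0.8,"ax":0.0,"ay":0.0,"az":0.0,"gripper":0.0},
    {"tx":0.0,"ty":0.0,"tz":-0.8,"ax":0.0,"ay":0.0,"az":0.0,"gripper":0.0},
  ],
)

```text
clock: 6.8
ee_pos: [0.4901, -0.0294, -0.0268]
orientation: [3.142, -0.001, 2.939]
wrist_force: [0.3, 0.5, 1.1]
gripper_width: 0.0426
finger_force: 0.0
```

Run:
```python
from h import *
s=ctrl.camera("scene")
for d in ctrl.landmark_of("screwdriver_grip","scene")[:2]: print(d["confidence"],w(s,d["xyz"]).round(3))
save(cv2.resize(s["image"][170:230,190:270],(800,600),interpolation=cv2.INTER_CUBIC),"pics/g4.png")
```

```text
0.66 [ 0.493 -0.03   0.013]
0.27 [ 0.757 -0.1    0.101]
```

View pics/g4.png

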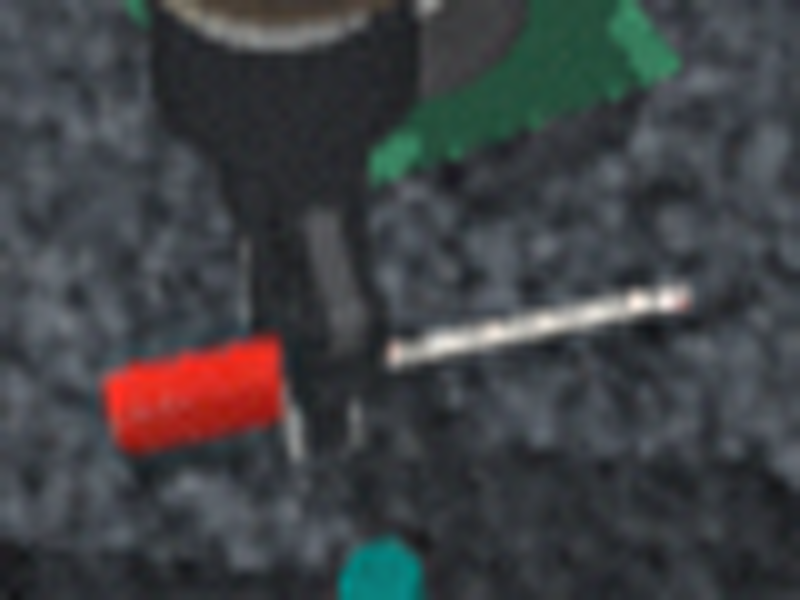

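The fingers now straddle the handle, with the near finger in front of it at (330,400). Closing.

Emit:
apply_moves(
  commands=[
    {"tx":0.0,"ty":0.0,"tz":0.0,"ax":0.0,"ay":0.0,"az":0.0,"gripper":1.0},
    {"tx":0.0,"ty":0.0,"tz":0.0,"ax":0.0,"ay":0.0,"az":0.0,"gripper":1.0},
    {"tx":0.0,"ty":0.0,"tz":0.0,"ax":0.0,"ay":0.0,"az":0.0,"gripper":1.0},
    {"tx":0.0,"ty":0.0,"tz":0.0,"ax":0.0,"ay":0.0,"az":0.0,"gripper":1.0},
  ],
)

```text
clock: 7.4
ee_pos: [0.4906, -0.0294, -0.0259]
orientation: [3.142, 0.0, 2.939]
wrist_force: [-0.3, 0.4, 5.6]
gripper_width: 0.0215
finger_force: 58.7
```

Emit:
apply_moves(
  commands=[
    {"tx":0.0,"ty":0.0,"tz":5.0,"ax":0.0,"ay":0.0,"az":0.0,"gripper":1.0},
    {"tx":-4.0,"ty":0.6,"tz":8.8,"ax":0.0,"ay":0.0,"az":0.995,"gripper":1.0},
    {"tx":-4.0,"ty":0.6,"tz":8.8,"ax":0.0,"ay":0.0,"az":0.995,"gripper":1.0},
    {"tx":-4.0,"ty":0.6,"tz":8.8,"ax":0.0,"ay":0.0,"az":0.995,"gripper":1.0},
    {"tx":-4.0,"ty":0.6,"tz":8.8,"ax":0.0,"ay":0.0,"az":0.995,"gripper":1.0},
    {"tx":-4.0,"ty":0.6,"tz":8.8,"ax":0.0,"ay":0.0,"az":0.995,"gripper":1.0},
    {"tx":-4.0,"ty":0.6,"tz":8.8,"ax":0.0,"ay":0.0,"az":0.995,"gripper":1.0},
    {"tx":-4.0,"ty":0.6,"tz":8.8,"ax":0.0,"ay":0.0,"az":0.995,"gripper":1.0},
  ],
)

```text
clock: 8.4
ee_pos: [0.4504, -0.0234, 0.0617]
orientation: [3.141, -0.0, -2.35]
wrist_force: [0.2, -0.4, -0.2]
gripper_width: 0.0215
finger_force: 59.3
```

Run:
```python
from h import *
C={n:ctrl.camera(n) for n in("scene","top")}
print(ctrl.observe()["wrist_force"])
ims=[]
for n,c in C.items():
    for d in ctrl.landmark_of("screwdriver_grip",n)[:2]: print(n,d["confidence"],w(c,d["xyz"]).round(3))
    P=cloud(c);I=c["image"].astype(int)
    k=(P[...,0]>.45)&(P[...,0]<.57)&(P[...,1]>-.03)&(P[...,1]<.10)&(P[...,2]>.07)&(I.min(-1)>110)
    q=P[k]
    if len(q)>8:
        l=cv2.fitLine(q.astype(np.float32),cv2.DIST_HUBER,0,.01,.01).ravel();t=(q-l[3:])@l[:3]
        print(n,len(q),"dir",l[:3].round(3),np.degrees(np.arctan2(l[1],l[0])),(l[3:]+l[:3]*t.min()).round(4),(l[3:]+l[:3]*t.max()).round(4))
    x,y=px(c,[.545,.07,.1]);ims.append(cv2.resize(c["image"][y-25:y+25,x-25:x+25],(400,400),interpolation=cv2.INTER_CUBIC))
save(np.hstack(ims),"pics/p1.png")
```

```text
[-0.71424888 -0.53401132  0.26592617]
scene 0.56 [ 0.451 -0.022  0.103]
top 17 dir [ 0.671  0.741 -0.029] 47.848026 [0.5149 0.0419 0.0989] [0.534  0.063  0.0981]
```

View pics/p1.png

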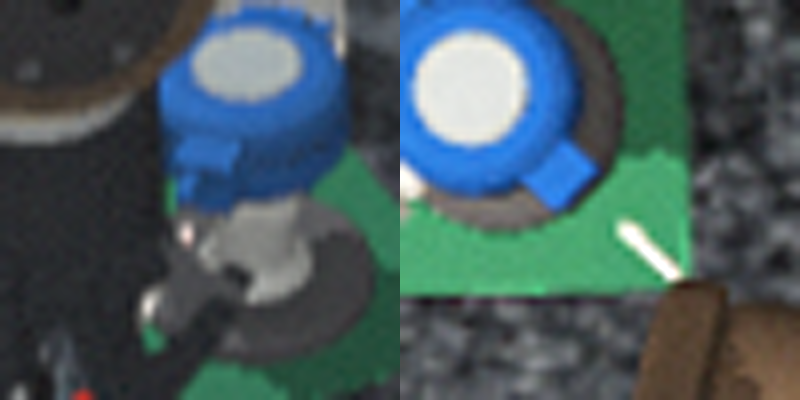

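The top crop shows the blade tip at (622,228) pointing straight at the middle of the lip end at (577,190). Depth puts the tip at z of about 0.099, inside the 95–106 mm gap, so I'll insert it.

Emit:
apply_moves(
  commands=[
    {"tx":1.2,"ty":1.2,"tz":0.0,"ax":0.0,"ay":0.0,"az":0.0,"gripper":1.0},
    {"tx":2.2,"ty":2.2,"tz":0.0,"ax":0.0,"ay":0.0,"az":0.0,"gripper":1.0},
    {"tx":2.2,"ty":2.2,"tz":0.0,"ax":0.0,"ay":0.0,"az":0.0,"gripper":1.0},
  ],
)

```text
clock: 8.98
ee_pos: [0.4734, -0.0005, 0.0618]
orientation: [-3.141, 0.0, -2.348]
wrist_force: [-0.2, 0.2, -0.3]
gripper_width: 0.0216
finger_force: 59.3
```

Emit:
apply_moves(
  commands=[
    {"tx":0.15,"ty":0.15,"tz":1.8,"ax":0.0,"ay":0.0,"az":0.0,"gripper":1.0},
    {"tx":0.4,"ty":0.4,"tz":3.05,"ax":0.0,"ay":0.0,"az":0.0,"gripper":1.0},
    {"tx":0.8,"ty":0.8,"tz":4.3,"ax":0.0,"ay":0.0,"az":0.0,"gripper":1.0},
    {"tx":1.2,"ty":1.2,"tz":5.4,"ax":0.0,"ay":0.0,"az":0.0,"gripper":1.0},
    {"tx":1.2,"ty":1.2,"tz":5.4,"ax":0.0,"ay":0.0,"az":0.0,"gripper":1.0},
  ],
)

```text
clock: 9.6
ee_pos: [0.4853, 0.0109, 0.1167]
orientation: [-3.14, 0.001, -2.349]
wrist_force: [-0.3, 0.0, -1.0]
gripper_width: 0.0218
finger_force: 59.3
```

Run:
```python
from h import *
print(ctrl.observe()["wrist_force"])
c=ctrl.camera("top");P=cloud(c);I=c["image"].astype(int)
k=(np.hypot(P[...,0]-.588,P[...,1]-.1155)<.07)&(I[...,2]>I[...,0]+50)&(P[...,2]>.09)
q=P[k];r=(q[:,:2]-[.588,.1155])@[.701,.713]
for a in np.arange(-.06,.06,.02):
    m=(r>=a)&(r<a+.02)
    if m.sum():print(a.round(3),m.sum(),np.percentile(q[m,2],[10,50,90]).round(3))
s=ctrl.camera("scene");x,y=px(s,[.56,.09,.13])
save(cv2.resize(s["image"][y-36:y+36,x-48:x+48],(800,600),interpolation=cv2.INTER_CUBIC),"pics/l1.png")
```

```text
[-0.29526879  0.03729664 -0.993733  ]
-0.06 12 [0.094 0.095 0.098]
-0.04 80 [0.097 0.152 0.161]
-0.02 161 [0.137 0.15  0.155]
0.0 74 [0.134 0.14  0.146]
0.02 75 [0.123 0.129 0.134]
0.04 37 [0.105 0.111 0.123]
```

The blade has lifted the cover about 0.55 rad and is bearing on it, so I'll continue along the arc.

Emit:
apply_moves(
  commands=[
    {"tx":0.6,"ty":0.6,"tz":1.0,"ax":0.0,"ay":0.0,"az":0.0,"gripper":1.0},
    {"tx":1.25,"ty":1.3,"tz":1.9,"ax":0.0,"ay":0.0,"az":0.0,"gripper":1.0},
    {"tx":2.1,"ty":2.1,"tz":2.6,"ax":0.0,"ay":0.0,"az":0.0,"gripper":1.0},
    {"tx":2.9,"ty":2.9,"tz":3.1,"ax":0.0,"ay":0.0,"az":0.0,"gripper":1.0},
    {"tx":3.7,"ty":3.8,"tz":3.5,"ax":0.0,"ay":0.0,"az":0.0,"gripper":1.0},
    {"tx":4.6,"ty":4.7,"tz":3.7,"ax":0.0,"ay":0.0,"az":0.0,"gripper":1.0},
    {"tx":5.4,"ty":5.5,"tz":3.8,"ax":0.0,"ay":0.0,"az":0.0,"gripper":1.0},
    {"tx":6.2,"ty":6.3,"tz":3.8,"ax":0.0,"ay":0.0,"az":0.0,"gripper":1.0},
    {"tx":7.1,"ty":7.2,"tz":3.6,"ax":0.0,"ay":0.0,"az":0.0,"gripper":1.0},
    {"tx":8.0,"ty":8.1,"tz":3.4,"ax":0.0,"ay":0.0,"az":0.0,"gripper":1.0},
    {"tx":8.0,"ty":8.1,"tz":3.4,"ax":0.0,"ay":0.0,"az":0.0,"gripper":1.0},
  ],
)

```text
clock: 11.08
ee_pos: [0.5649, 0.0922, 0.1494]
orientation: [3.141, -0.0, -2.349]
wrist_force: [0.7, -0.3, -1.5]
gripper_width: 0.0217
finger_force: 59.3
```

```bash
cat > cov.py <<'E'
from h import *
def cov():
    e=np.array([.701,.713])
    for n in("top","scene"):
        c=ctrl.camera(n);P=cloud(c);I=c["image"].astype(int)
        k=(np.hypot(P[...,0]-.62,P[...,1]-.148)<.12)&(I[...,2]>I[...,0]+50)&(P[...,2]>.11)
        q=P[k];r=(q[:,:2]-[.588,.1155])@e
        for z in np.arange(.11,.22,.02):
            m=(q[:,2]>=z)&(q[:,2]<z+.02)
            if m.sum()>3:print(n,z.round(3),m.sum(),np.percentile(r[m],[10,50,90]).round(3))
cov()
E
python3 cov.py
```

```text
top 0.11 12 [0.062 0.067 0.069]
top 0.13 43 [0.065 0.074 0.079]
top 0.15 16 [0.076 0.08  0.084]
top 0.17 41 [0.081 0.088 0.093]
top 0.19 14 [0.092 0.094 0.096]
scene 0.11 80 [0.054 0.065 0.07 ]
scene 0.13 66 [0.068 0.073 0.078]
scene 0.15 31 [0.076 0.082 0.087]
```

The cover stands about 22° past upright, near 1.95 rad. I'll back off and lay the screwdriver down at its old spot.

Emit:
apply_moves(
  commands=[
    {"tx":-4.0,"ty":-4.0,"tz":0.0,"ax":0.0,"ay":0.0,"az":0.0,"gripper":1.0},
    {"tx":-8.0,"ty":-8.1,"tz":0.0,"ax":0.0,"ay":0.0,"az":0.0,"gripper":1.0},
    {"tx":-9.0,"ty":-12.1,"tz":-2.0,"ax":0.0,"ay":0.0,"az":-0.995,"gripper":1.0},
    {"tx":-7.4,"ty":-12.1,"tz":-4.0,"ax":0.0,"ay":0.0,"az":-0.995,"gripper":1.0},
    {"tx":-7.4,"ty":-12.1,"tz":-6.0,"ax":0.0,"ay":0.0,"az":-0.995,"gripper":1.0},
    {"tx":-7.4,"ty":-12.1,"tz":-8.0,"ax":0.0,"ay":0.0,"az":-0.995,"gripper":1.0},
    {"tx":-7.4,"ty":-12.1,"tz":-10.0,"ax":0.0,"ay":0.0,"az":-0.995,"gripper":1.0},
    {"tx":-7.4,"ty":-12.1,"tz":-13.0,"ax":0.0,"ay":0.0,"az":-0.995,"gripper":1.0},
    {"tx":-7.4,"ty":-12.1,"tz":-16.5,"ax":0.0,"ay":0.0,"az":-0.995,"gripper":1.0},
    {"tx":-7.4,"ty":-12.1,"tz":-17.3,"ax":0.0,"ay":0.0,"az":-0.995,"gripper":1.0},
  ],
)

```text
clock: 12.42
ee_pos: [0.4896, -0.0295, -0.0244]
orientation: [3.142, -0.003, 2.939]
wrist_force: [0.2, -0.2, -0.2]
gripper_width: 0.0217
finger_force: 59.3
```

Emit:
apply_moves(
  commands=[
    {"tx":0.0,"ty":0.0,"tz":0.0,"ax":0.0,"ay":0.0,"az":0.0,"gripper":0.0},
    {"tx":0.0,"ty":0.0,"tz":0.0,"ax":0.0,"ay":0.0,"az":0.0,"gripper":-0.2},
    {"tx":0.0,"ty":0.0,"tz":6.0,"ax":0.0,"ay":0.0,"az":0.0,"gripper":-0.2},
    {"tx":-1.6,"ty":-5.0,"tz":13.0,"ax":0.0,"ay":0.0,"az":0.36,"gripper":-0.1},
    {"tx":-1.6,"ty":-22.9,"tz":13.5,"ax":0.0,"ay":0.0,"az":0.36,"gripper":0.0},
    {"tx":-1.6,"ty":-22.9,"tz":13.5,"ax":0.0,"ay":0.0,"az":0.36,"gripper":0.0},
    {"tx":-1.6,"ty":-22.9,"tz":13.5,"ax":0.0,"ay":0.0,"az":0.36,"gripper":0.0},
    {"tx":-1.6,"ty":-22.9,"tz":13.5,"ax":0.0,"ay":0.0,"az":0.36,"gripper":0.0},
  ],
)

```text
clock: 13.42
ee_pos: [0.4745, -0.262, 0.1136]
orientation: [-3.139, 0.002, -2.988]
wrist_force: [0.4, 0.7, 0.1]
gripper_width: 0.0426
finger_force: 0.0
```

Run:
```python
from h import *
t=ctrl.camera("top");s=ctrl.camera("scene");ims=[]
o=ctrl.observe();print(o["wrist_force"])
for n,c in(("top",t),("scene",s)):
    for Q in("head_a_nut","screwdriver_grip","tray_center"):
        for d in ctrl.landmark_of(Q,n)[:2]: print(n,Q,round(d["confidence"],2),w(c,d["xyz"]).round(4))
    x,y=px(c,[.588,.1155,.105]);print(n,x,y)
    ims.append(cv2.resize(c["image"][y-20:y+20,x-20:x+20],(400,400),interpolation=cv2.INTER_CUBIC))
    P=cloud(c)
    k=(np.hypot(P[...,0]-.588,P[...,1]-.1155)<.03)&(P[...,2]>.104)&(P[...,2]<.12);q=P[k]
    if len(q): print("above seat",len(q),q.mean(0).round(4),cv2.minAreaRect(q[:,:2].astype(np.float32)))
# tips vs robot
P=cloud(s);k=(abs(P[...,0]-.474)<.04)&(abs(P[...,1]+.259)<.06)&(P[...,2]>.1)&(P[...,2]<.18);q=P[k]
if len(q):print("fingers",len(q),q.min(0).round(3),q.max(0).round(3),q.mean(0).round(3))
ims2=[]
x,y=px(s,[.474,-.259,.09]);ims2.append(cv2.resize(s["image"][y-35:y+35,x-35:x+35],(400,400),interpolation=cv2.INTER_CUBIC))
x,y=px(t,[.474,-.259,.05]);
im=t["image"][max(y-35,0):y+35,x-35:x+35];ims2.append(cv2.resize(im,(400,400),interpolation=cv2.INTER_CUBIC))
save(cv2.resize(np.vstack([np.hstack(ims),np.hstack(ims2)]),(600,600)),"pics/n1.png")
```

```text
[-0.09280393  0.19769079 -0.36360606]
top head_a_nut 0.82 [0.5886 0.113  0.0923]
top screwdriver_grip 0.53 [ 0.4917 -0.0304  0.0089]
top screwdriver_grip 0.28 [ 6.523e-01  3.522e-01 -6.000e-04]
top tray_center 0.84 [ 0.4742 -0.2592  0.0063]
top 203 192
above seat 16 [0.5871 0.1156 0.1087] ((0.5902539491653442, 0.10771866142749786), (0.011122617870569229, 0.02991597354412079), 19.494426727294922)
scene screwdriver_grip 0.67 [ 0.4929 -0.0275  0.0135]
scene screwdriver_grip 0.65 [0.7665 0.0154 0.0979]
scene tray_center 0.78 [ 0.4756 -0.2594  0.0024]
scene 227 146
fingers 131 [ 0.458 -0.3    0.146] [ 0.486 -0.235  0.18 ] [ 0.47  -0.263  0.164]
```

View pics/n1.png

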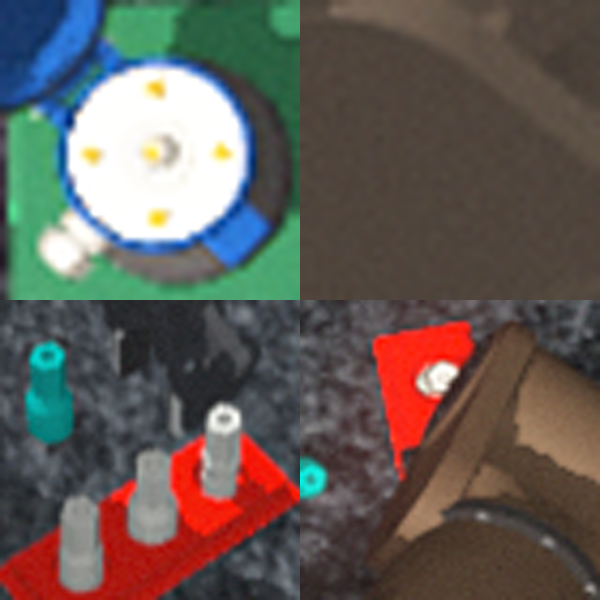

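The crop shows the cover folded back, the open white bowl with four gold screws, the nut and stud near (158,152), and the ledge at (235,235). The fingers are above the middle socket. I'll now work out the head yaw and nut size numerically.

Run:
```python
from h import *
ims=[]
for i in range(8): ims.append(ctrl.camera("top"))
c=ims[-1];I=np.mean([a["image"].astype(float) for a in ims],0)
K=c["mtx"];T=c["pose"]
def at(z):
    v,u=np.mgrid[:384,:512];r=np.stack([(u-K[0,2])/K[0,0],(v-K[1,2])/K[1,1],np.ones(u.shape)],-1)@T[:3,:3].T
    return T[:3,3]+r*((z-T[2,3])/r[...,2])[...,None]
blue=(I[...,2]>I[...,0]+60)
A=at(.1);near=np.hypot(A[...,0]-.588,A[...,1]-.1155)
# white bowl disc centre
wh=(I.min(-1)>200)&(near<.038)
k=cv2.morphologyEx(wh.astype(np.uint8),cv2.MORPH_CLOSE,np.ones((5,5)))
q=A[k>0];ctr=q.mean(0)[:2];print("bowl",ctr,len(q),cv2.minEnclosingCircle(q[:,:2].astype(np.float32)))
B=at(.095);d=B[...,:2]-ctr;R=np.hypot(d[...,0],d[...,1]);a=np.degrees(np.arctan2(d[...,1],d[...,0]))
m=blue&(R>.043)&(R<.06)&(a>-175)&(a<-95);p=d[m].mean(0);print("ledge",m.sum(),np.degrees(np.arctan2(p[1],p[0]))+180,np.hypot(*p))
G=at(.083);d=G[...,:2]-ctr;R=np.hypot(d[...,0],d[...,1]);a=np.degrees(np.arctan2(d[...,1],d[...,0]))
m=(I.min(-1)>150)&(R>.045)&(R<.07)&(a>100)&(a<170);p=d[m].mean(0);print("gland",m.sum(),np.degrees(np.arctan2(p[1],p[0]))-90,np.hypot(*p))
x,y=px(c,[*ctr,.109]);print(x,y)
print(I[y-7:y+8,x-7:x+8].mean(-1).round().astype(int))
print(I[y-2:y+3,x-3:x+4,2].astype(int))
np.save("topavg.npy",I)
```

```text
bowl [0.5879063  0.11575144] 429 ((0.5878067016601562, 0.11563180387020111), 0.03621983528137207)
ledge 36 43.87650280048436 0.04914854418543426
gland 42 42.45907888840239 0.05412500783110991
203 192
[[255 255 255 255 255 255 255 253 245 255 255 255 255 255 255]
 [255 255 255 255 255 255 255 255 255 255 255 255 255 255 255]
 [255 255 255 255 255 254 254 254 254 254 254 255 255 255 255]
 [255 255 255 255 254 252 251 252 252 252 248 253 255 255 255]
 [255 255 255 254 252 251 251 250 249 248 252 248 254 255 255]
 [255 255 254 252 252 252 244 232 210 186 240 253 254 255 255]
 [254 255 254 252 252 246 229 232 236 185 181 249 248 255 255]
 [214 255 254 252 251 241 206 186 237 190 178 250 249 255 255]
 [238 255 254 252 252 251 232 212 209 175 215 252 241 254 255]
 [255 255 255 253 251 251 244 230 236 228 251 252 249 255 255]
 [255 255 255 254 252 251 246 251 254 254 253 243 254 255 255]
 [255 255 255 255 254 252 251 251 252 251 251 249 254 255 255]
 [255 255 255 255 255 254 253 252 253 252 252 255 255 255 255]
 [255 255 255 255 255 255 255 254 255 255 255 255 255 255 255]
 [255 255 255 255 255 255 255 255 255 255 255 255 255 255 255]]
[[249 250 235 216 195 174 233]
 [249 243 188 191 219 174 170]
 [248 236 134  74 217 180 167]
 [249 250 207 166 186 165 202]
 [249 249 240 224 231 219 246]]
```

The dark nut region is about 5 px or 14 mm across, so it is most likely the 13 mm nut; the head yaw is about 43.5°. I'll try the smallest socket first, since if it goes on it is the right one. It is the far one at (0.527,-0.250), which the network and the body width both name as smallest.

Emit:
apply_moves(
  commands=[
    {"tx":5.3,"ty":0.9,"tz":0.0,"ax":0.0,"ay":0.0,"az":0.0,"gripper":0.0},
    {"tx":5.3,"ty":0.9,"tz":0.0,"ax":0.0,"ay":0.0,"az":0.0,"gripper":0.0},
    {"tx":5.3,"ty":0.9,"tz":0.0,"ax":0.0,"ay":0.0,"az":0.0,"gripper":0.0},
  ],
)

```text
clock: 14.6
ee_pos: [0.527, -0.2492, 0.1115]
orientation: [3.141, -0.001, -2.984]
wrist_force: [-0.4, 0.3, 0.3]
gripper_width: 0.0424
finger_force: 0.0
```

Run:
```python
from h import *
o=ctrl.observe();print(o["ee_pos"],o["orientation"],o["wrist_force"])
```

```text
[ 0.52699278 -0.24915589  0.11150936] [ 3.14090279e+00 -8.54276699e-04 -2.98389218e+00] [-0.43352833  0.33306207  0.29409493]
```

Emit:
apply_moves(
  commands=[
    {"tx":0.0,"ty":-0.1,"tz":-5.0,"ax":0.0,"ay":0.0,"az":0.0,"gripper":0.0},
    {"tx":0.0,"ty":-0.1,"tz":-9.1,"ax":0.0,"ay":0.0,"az":0.0,"gripper":0.0},
    {"tx":0.0,"ty":-0.1,"tz":-9.1,"ax":0.0,"ay":0.0,"az":0.0,"gripper":1.0},
    {"tx":0.0,"ty":-0.1,"tz":-9.1,"ax":0.0,"ay":0.0,"az":0.0,"gripper":1.0},
    {"tx":0.0,"ty":-0.1,"tz":-9.1,"ax":0.0,"ay":0.0,"az":0.0,"gripper":1.0},
    {"tx":0.0,"ty":-0.1,"tz":-9.1,"ax":0.0,"ay":0.0,"az":0.0,"gripper":1.0},
  ],
)

```text
clock: 15.35
ee_pos: [0.5279, -0.2507, 0.0221]
orientation: [-3.141, 0.001, -2.984]
wrist_force: [-0.1, 0.4, -0.9]
gripper_width: 0.0188
finger_force: 58.7
```

Emit:
apply_moves(
  commands=[
    {"tx":0.0,"ty":0.0,"tz":5.0,"ax":0.0,"ay":0.0,"az":0.0,"gripper":1.0},
    {"tx":0.0,"ty":0.0,"tz":11.0,"ax":0.0,"ay":0.0,"az":0.0,"gripper":1.0},
    {"tx":6.0,"ty":36.6,"tz":13.9,"ax":0.0,"ay":0.0,"az":-0.446,"gripper":1.0},
    {"tx":6.0,"ty":36.6,"tz":13.9,"ax":0.0,"ay":0.0,"az":-0.446,"gripper":1.0},
    {"tx":6.0,"ty":36.6,"tz":13.9,"ax":0.0,"ay":0.0,"az":-0.446,"gripper":1.0},
    {"tx":6.0,"ty":36.6,"tz":13.9,"ax":0.0,"ay":0.0,"az":-0.446,"gripper":1.0},
    {"tx":6.0,"ty":36.6,"tz":13.9,"ax":0.0,"ay":0.0,"az":-0.446,"gripper":1.0},
    {"tx":6.0,"ty":36.6,"tz":13.9,"ax":0.0,"ay":0.0,"az":-0.446,"gripper":1.0},
    {"tx":6.0,"ty":36.6,"tz":13.9,"ax":0.0,"ay":0.0,"az":-0.446,"gripper":1.0},
    {"tx":6.0,"ty":36.6,"tz":13.9,"ax":0.0,"ay":0.0,"az":-0.446,"gripper":1.0},
    {"tx":6.0,"ty":36.6,"tz":13.9,"ax":0.0,"ay":0.0,"az":-0.446,"gripper":1.0},
  ],
)

```text
clock: 16.73
ee_pos: [0.5874, 0.1144, 0.16]
orientation: [-3.141, -0.0, 2.852]
wrist_force: [0.4, -1.1, -1.6]
gripper_width: 0.0191
finger_force: 59.1
```

Run:
```python
from h import *
o=ctrl.observe();print(o["ee_pos"],o["orientation"],o["wrist_force"],o["gripper_width"])
for n in("scene","top"):
    c=ctrl.camera(n)
    for Q in("socket_s_mouth","socket_s_mid","head_a_nut"):
        for d in ctrl.landmark_of(Q,n)[:3]: print(n,Q,round(d["confidence"],2),w(c,d["xyz"]).round(4))
    P=cloud(c);I=c["image"]
    k=(np.hypot(P[...,0]-.588,P[...,1]-.116)<.03)&(P[...,2]>.14)&(P[...,2]<.21)
    q=P[k]
    for z in np.arange(.14,.2,.01):
        m=(q[:,2]>=z)&(q[:,2]<z+.01)
        if m.sum():print(n,z.round(2),m.sum(),q[m].mean(0).round(4),np.ptp(q[m],0).round(3))
```

```text
[0.5873864  0.11436156 0.15995049] [-3.14145276e+00 -9.93461009e-05  2.85150700e+00] [ 0.35612206 -1.06325715 -1.62987966] 0.019062406057913615
scene socket_s_mouth 0.73 [0.5848 0.1125 0.1777]
scene socket_s_mouth 0.39 [0.5887 0.1165 0.1478]
scene socket_s_mid 0.6 [0.5861 0.1146 0.1778]
scene head_a_nut 0.96 [0.5913 0.1156 0.0984]
scene 0.14 9 [0.5869 0.1042 0.1473] [0.017 0.013 0.005]
scene 0.15 19 [0.5862 0.105  0.1547] [0.019 0.017 0.009]
scene 0.16 17 [0.5853 0.1044 0.1645] [0.019 0.009 0.008]
scene 0.17 23 [0.5851 0.1043 0.1756] [0.021 0.014 0.01 ]
scene 0.18 12 [0.5836 0.1064 0.1827] [0.022 0.011 0.005]
scene 0.19 14 [0.582  0.1003 0.1962] [0.02  0.036 0.008]
top socket_s_mid 0.69 [ 0.4879 -0.0314  0.009 ]
top head_a_nut 0.51 [0.5861 0.1138 0.0944]
```

Emit:
apply_moves(
  commands=[
    {"tx":0.05,"ty":0.1,"tz":-2.0,"ax":0.0,"ay":0.0,"az":0.0,"gripper":1.0},
    {"tx":0.05,"ty":0.1,"tz":-3.2,"ax":0.0,"ay":0.0,"az":0.0,"gripper":1.0},
    {"tx":0.05,"ty":0.1,"tz":-3.4,"ax":0.0,"ay":0.0,"az":0.0,"gripper":1.0},
    {"tx":0.05,"ty":0.1,"tz":-3.55,"ax":0.0,"ay":0.0,"az":0.0,"gripper":1.0},
  ],
)

```text
clock: 17.62
ee_pos: [0.5882, 0.1166, 0.1246]
orientation: [3.141, 0.0, 2.853]
wrist_force: [0.1, 0.6, -0.3]
gripper_width: 0.0187
finger_force: 59.2
```

Emit:
apply_moves(
  commands=[
    {"tx":0.0,"ty":0.0,"tz":-0.1,"ax":0.0,"ay":0.0,"az":0.0,"gripper":1.0},
    {"tx":0.0,"ty":0.0,"tz":-0.2,"ax":0.0,"ay":0.0,"az":0.0,"gripper":1.0},
    {"tx":0.0,"ty":0.0,"tz":-0.2,"ax":0.0,"ay":0.0,"az":0.0,"gripper":1.0},
  ],
)

```text
clock: 18.0
ee_pos: [0.5881, 0.1166, 0.1225]
orientation: [3.141, 0.0, 2.853]
wrist_force: [-0.4, -1.2, -1.5]
gripper_width: 0.0186
finger_force: 59.2
```

Emit:
apply_moves(
  commands=[
    {"tx":0.0,"ty":0.0,"tz":-0.1,"ax":0.0,"ay":0.0,"az":0.0,"gripper":1.0},
    {"tx":0.0,"ty":0.0,"tz":-0.2,"ax":0.0,"ay":0.0,"az":0.0,"gripper":1.0},
    {"tx":0.0,"ty":0.0,"tz":-0.2,"ax":0.0,"ay":0.0,"az":0.0,"gripper":1.0},
  ],
)

```text
clock: 18.38
ee_pos: [0.588, 0.1167, 0.1203]
orientation: [3.141, -0.0, 2.853]
wrist_force: [-0.1, 0.1, -1.3]
gripper_width: 0.0187
finger_force: 59.3
```

Emit:
apply_moves(
  commands=[
    {"tx":0.0,"ty":0.0,"tz":-0.1,"ax":0.0,"ay":0.0,"az":0.0,"gripper":1.0},
    {"tx":0.0,"ty":0.0,"tz":-0.2,"ax":0.0,"ay":0.0,"az":0.0,"gripper":1.0},
    {"tx":0.0,"ty":0.0,"tz":-0.3,"ax":0.0,"ay":0.0,"az":0.0,"gripper":1.0},
    {"tx":0.0,"ty":0.0,"tz":-0.4,"ax":0.0,"ay":0.0,"az":0.0,"gripper":1.0},
    {"tx":0.0,"ty":0.0,"tz":-0.4,"ax":0.0,"ay":0.0,"az":0.0,"gripper":1.0},
  ],
)

```text
clock: 19.0
ee_pos: [0.5878, 0.1167, 0.1161]
orientation: [-3.142, -0.001, 2.853]
wrist_force: [-2.8, 2.5, -1.3]
gripper_width: 0.0187
finger_force: 59.2
```

Emit:
apply_moves(
  commands=[
    {"tx":-0.04,"ty":0.04,"tz":-0.05,"ax":0.0,"ay":0.0,"az":0.0,"gripper":1.0},
    {"tx":-0.04,"ty":0.04,"tz":-0.1,"ax":0.0,"ay":0.0,"az":0.0,"gripper":1.0},
    {"tx":-0.04,"ty":0.04,"tz":-0.1,"ax":0.0,"ay":0.0,"az":0.0,"gripper":1.0},
  ],
)

```text
clock: 19.38
ee_pos: [0.5877, 0.1169, 0.1153]
orientation: [3.141, 0.0, 2.853]
wrist_force: [-1.0, 1.7, -1.3]
gripper_width: 0.0185
finger_force: 59.3
```

Emit:
apply_moves(
  commands=[
    {"tx":-0.02,"ty":0.02,"tz":-0.05,"ax":0.0,"ay":0.0,"az":0.0,"gripper":1.0},
    {"tx":-0.02,"ty":0.02,"tz":-0.1,"ax":0.0,"ay":0.0,"az":0.0,"gripper":1.0},
    {"tx":-0.02,"ty":0.02,"tz":-0.1,"ax":0.0,"ay":0.0,"az":0.0,"gripper":1.0},
  ],
)

```text
clock: 19.75
ee_pos: [0.5875, 0.1171, 0.1143]
orientation: [3.142, 0.0, 2.853]
wrist_force: [-0.4, 1.2, -2.4]
gripper_width: 0.0188
finger_force: 59.2
```

Emit:
apply_moves(
  commands=[
    {"tx":0.0,"ty":0.0,"tz":-0.05,"ax":0.0,"ay":0.0,"az":0.0,"gripper":1.0},
    {"tx":0.0,"ty":0.0,"tz":-0.1,"ax":0.0,"ay":0.0,"az":0.0,"gripper":1.0},
    {"tx":0.0,"ty":0.0,"tz":-0.1,"ax":0.0,"ay":0.0,"az":0.0,"gripper":1.0},
  ],
)

```text
clock: 20.12
ee_pos: [0.5875, 0.1171, 0.1133]
orientation: [3.142, 0.0, 2.853]
wrist_force: [-0.4, 0.7, -1.8]
gripper_width: 0.0188
finger_force: 59.2
```

Emit:
apply_moves(
  commands=[
    {"tx":0.0,"ty":0.0,"tz":-0.05,"ax":0.0,"ay":0.0,"az":0.0,"gripper":1.0},
    {"tx":0.0,"ty":0.0,"tz":-0.1,"ax":0.0,"ay":0.0,"az":0.0,"gripper":1.0},
    {"tx":0.0,"ty":0.0,"tz":-0.1,"ax":0.0,"ay":0.0,"az":0.0,"gripper":1.0},
  ],
)

```text
clock: 20.5
ee_pos: [0.5875, 0.1172, 0.1124]
orientation: [3.141, 0.0, 2.853]
wrist_force: [0.3, 0.2, -0.7]
gripper_width: 0.0187
finger_force: 59.4
```

Emit:
apply_moves(
  commands=[
    {"tx":0.0,"ty":0.0,"tz":-0.05,"ax":0.0,"ay":0.0,"az":0.0,"gripper":1.0},
    {"tx":0.0,"ty":0.0,"tz":-0.1,"ax":0.0,"ay":0.0,"az":0.0,"gripper":1.0},
    {"tx":0.0,"ty":0.0,"tz":-0.1,"ax":0.0,"ay":0.0,"az":0.0,"gripper":1.0},
  ],
)

```text
clock: 20.88
ee_pos: [0.5877, 0.1172, 0.1123]
orientation: [3.141, 0.001, 2.853]
wrist_force: [-2.6, -0.6, 9.2]
gripper_width: 0.0189
finger_force: 60.5
```

The socket has gone down over the nut and met the washer at the expected depth with about 11 N. One last check of the whole scene.

```bash
python3 - <<'E'
from h import *
s=ctrl.camera("scene");o=ctrl.observe();print(o["wrist_force"],o["ee_pos"],o["finger_force"])
for Q in("socket_s_mouth","head_a_nut","screwdriver_grip","socket_m_mid","socket_l_mid"):
    for d in ctrl.landmark_of(Q,"scene")[:2]: print(Q,round(d["confidence"],2),w(s,d["xyz"]).round(4))
save(cv2.resize(s["image"][90:300,140:420],(800,600),interpolation=cv2.INTER_CUBIC),"pics/f.png")
E
python3 cov.py
```

```text
[-2.01374433  0.71982744  8.08239129] [0.58771565 0.11715546 0.11234058] 60.51677115261555
socket_s_mouth 0.6 [0.5901 0.1186 0.0992]
socket_s_mouth 0.25 [0.5901 0.1166 0.1288]
head_a_nut 0.73 [0.5874 0.1192 0.0959]
screwdriver_grip 0.66 [ 0.4919 -0.0277  0.0127]
screwdriver_grip 0.58 [0.5895 0.1175 0.101 ]
socket_m_mid 0.66 [ 0.422  -0.2672  0.0406]
socket_l_mid 0.8 [ 0.3245 -0.2383  0.0366]
socket_l_mid 0.6 [ 0.4607 -0.153   0.0358]
top 0.15 5 [0.08  0.083 0.086]
scene 0.11 70 [0.057 0.064 0.07 ]
scene 0.13 71 [0.069 0.075 0.08 ]
scene 0.15 65 [0.078 0.084 0.088]
scene 0.17 33 [0.083 0.088 0.094]
scene 0.19 5 [0.091 0.092 0.094]
```

View pics/f.png

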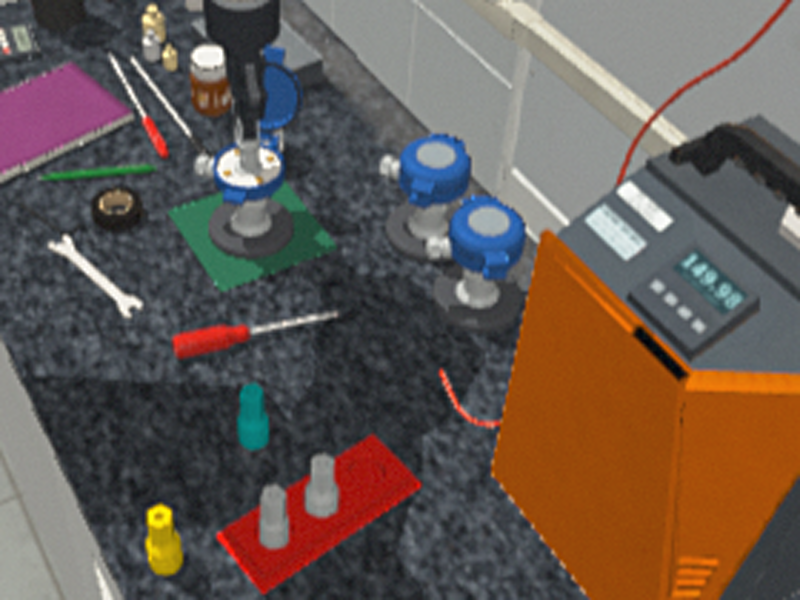

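The final view shows the socket down in the open bowl at (250,160) with its cover folded back at (280,95). The other two covers are shut, the screwdriver lies at (255,335), and the two other sockets stand upright in the tray at (273,515) and (322,485). Everything else is where it was, so I'm handing in.

```bash
python3 -c "
from rig import ctrl
print(ctrl.close_job())"
```

```text
the job is handed in; nothing more can be done
None
```

I've handed the job in; no verdict came back. The cover is levered open to about 1.95 rad, the screwdriver is back on the worktop, and the gripper holds the smallest (13 mm) socket on the nut, resting on the washer at about 10 N.

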